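# Tip a batch of three clay beads onto the scale

## Robot

A 6-joint arm with a two-finger parallel gripper is mounted at the origin on the work surface; the furniture and walls round the work are solid. World frame = base frame: x ahead of the robot, y to its left, z up, the work surface at z = 0. Lengths are in m, angles in rad, forces in N, time in s.
With the tool pointing down it reaches from about 0.35 to 0.975 m from the base axis. Payload 4.9 kg.
Tool frame: the origin (TCP) lies on the front face of the gripper's body, between the roots of the fingers; the fingertips stand ctrl.tip_extent ahead of it and the grasp point (between the pads) lies 54 mm ahead of it (ctrl.tip_extent is the distance from the TCP to the fingertips, in m); z points along the fingers, y is the line along which they close (so a half turn about z gives the same grasp; the last joint's range is limited). The gripper opens to 85 mm and grips with 20 to 120 N. Pads are 22 mm wide; open, the fingers measure 114 mm over their backs; the gripper's body (76 mm by 85 mm) begins 54 mm behind the grasp point. The pads swing forward as they close: fully open they stand 13 mm farther back than shut.
Start: joints at [-1.326, 0.053, 1.613, -0, 1.476, -0.119], TCP at [0.222, -0.584, 0.304] pointing down, gripper open.
Joint ranges: [-3.01, 3.01], [-1.01, 2.22], [0.06, 2.58], [-1.02, 4.17], [0.09, 2.62], [-3.14, 3.14]. Speed limits (rad/s): [2.57, 2.57, 3.14, 3.14, 3.14, 3.14].

## Interface

Orientations are given as a rotation vector (axis times angle).
In Python, from station import ctrl gives the robot as it stands.
- The arm moves only by the tool apply_moves, never from a script. Its argument "rows" is one flat list of numbers, 6 for each row, row after row: the shift along the tool's x, y, z normalised to -1 to 1, where 1 is 0.6 m, then the turn, a rotation vector about the tool's x, y, z normalised to -1 to 1, where 1 is 90 degrees. A call has 1 to 20 rows; each row is the pose to reach, as a shift and turn from the pose commanded when the call began, along the tool's axes at that moment; what a row does not reach only later rows make up. A row lasts 1/10 s, in which the tool goes at most 50 mm and 8.59 degrees, less where a joint would pass 70% of its speed; a pose out of reach is approached as far as the arm can. A call with a number of a shift or a turn outside -1 to 1 is refused whole. A call with a gripper value outside its range is refused whole. "grip" is the opening, from 0 (shut) to 1 (fully open), set as the call begins (left out, the last holds). The fingers move at their own pace and stop on an object; "grip_force" is the grip in N (left out, the last holds). Time passes only in rows, so rows that repeat a pose let the fingers close. It gives the time, the measured TCP pose, the force, the opening and the grip force at its end, in the units of the state.
- ctrl.get_obs(): the state, without advancing time (a new reading comes with each control period).
- ctrl.get_image(name): name is "side" or "top"; returns (picture, depth): 420x560x3 uint8, blue, green, red; 420x560 float32, m along the optical axis (not along the pixel's ray), 0 where there is no reading.
- ctrl.camera_model(name): a dict with "mtx" (3x3 intrinsics, pixels), "R" (3x3) and "t" (3): a world point X has camera coordinates R X + t. Camera axes: x right, y down, z forward; pixel columns grow to the right and rows downward; lengths in m; the calibration is good to about 2 mm. A picture is of the moment at which its call begins. camera_model takes no time and is no camera call.
- ctrl.finish_job(): hands the job in; it is judged then, once.
The state is a dict: "t": time; "q": joint angles; "dq": joint speeds; "effort": joint torques, N m; "tool_pos": TCP position; "tool_rot": TCP orientation; "contact_force": force on the tool from outside, world axes, zero at the start; "wrist_torque": the same for the moment, N m; "opening": finger opening in m; "grip_force": force on a finger pad.
Only numpy, scipy, OpenCV 4.12 (cv2) and the standard library are available. Lean on these libraries where they do the work, as an engineer would, in place of code of your own. Each camera call takes 0.05 s, during which the arm holds its last target. There are 200 camera calls.

## Task

Press the three-dot key of the scale fully down so that the four-dot key pops up, then lift the scoop of clay beads by its post and tip it slowly over the dish until exactly three beads have dropped in, with the other two still in the scoop. Then set the scoop back level on its wooden rest, between the rails and facing as before, and let go; do not handle the beads with the fingers or disturb the stone, sherd and canister nearby.

Things in the scene. Friction and masses are not known exactly. Their poses are not given: they have to be found in the camera images.
- scale: Fixed grey batch scale, left or right of the desk's middle. Plinth 200 (x) x 270 (y) x 12 mm; origin: centre of its underside on the desk. x runs along the dish, away from the robot; y toward the key box. Dish centre at y = -5 mm, key box (96 x 62 mm) at y = +103 mm, gauge plate (34 mm wide, top at z = 98 mm) at x = 30, y = -108 mm.
- dish_floor (a point): Centre of the inside floor of the white dish that is fixed on the scale's spring pan; 53 mm above the desk when empty. The dish is 182 mm long (scale x), 132 mm wide (scale y), its rim 19 mm above this point; the floor is about 140 x 95 mm flat, the sides slope. Axes are those of the scale. It sinks with the pan.
- pan (a joint): How far the spring pan and its dish have sunk, m: 0 empty, about 0.005 for each bead lying in the dish (five beads 0.025; stop at 0.030). A pointer beside the dish moves down the gauge's marks by the same amount, one mark a bead.
- key_three_top (a point): Centre of the top of the white key with three dots, the one nearer the robot. The two keys are each 26 x 42 mm, 40 mm apart along scale x. A raised key's top is 54 mm above the desk, a latched one's 46 mm.
- key_four_top (a point): Centre of the top of the white key with four dots, the one farther from the robot; same size and heights. It is latched down at the start.
- key_three (a joint): Travel of the three-dot key, m: 0 raised (as at the start), 0.008 fully down. The keys slide straight down against about 2 to 3 N and stay where they are left; they are interlocked: as one goes down the other rises by as much.
- key_four (a joint): Travel of the four-dot key, likewise; 0.008 (down) at the start.
- rest: Fixed wooden rest for the scoop, 130 (x) x 66 (y) x 14 mm, with two rails 110 mm long and 10 mm high above the board, 46 mm apart, along its x axis. Origin at the centre of its underside on the desk. The scoop stands on the board (14 mm above the desk) between the rails, its origin above the rest's.
- scoop: Loose metal counting scoop, 116 (x) x 32 (y) x 38 mm, 0.10 kg; origin: centre of its flat underside, z up. Open pouring lip at -x (toward the robot). Held by a square wooden post, 18 x 18 mm, z 52 to 91 mm, on a bridge over the middle. Grooves across its floor hold one bead each; tipped lip-down about its y they roll out singly, lip end first, at about 21, 28, 35, 43 and 51 degrees.
- scoop_lip (a point): Pouring edge of the scoop: in its frame at x = -57, y = 0, z = 20 mm (4 mm thick, side walls reach z = 0 below it and 32 mm above).
- scoop_post (a point): On the axis of the scoop's wooden post, the height to grip: in its frame at z = 75 mm, x = y = 0.
- film_can: Bystander: closed white canister, 34 mm across, 51 mm high, standing; origin at the centre of its underside.
- stone: Bystander: dark stone, 54 x 50 x 45 mm; origin at its underside.
- sherd_loose: Bystander: flat pot sherd, 49 x 54 x 14 mm; origin at its underside.
- bead_1: Clay bead, ball 20 mm across, about 20 g, loose; origin at its centre. Number 1 of the row in the scoop counted from the lip; at the start at x = -48, z = 28 mm in the scoop's frame.
- bead_2: Clay bead, ball 20 mm across, about 20 g, loose; origin at its centre. Number 2 of the row in the scoop counted from the lip; at the start at x = -25, z = 28 mm in the scoop's frame.
- bead_3: Clay bead, ball 20 mm across, about 20 g, loose; origin at its centre. Number 3 of the row in the scoop counted from the lip; at the start at x = -2, z = 27 mm in the scoop's frame.
- bead_4: Clay bead, ball 20 mm across, about 20 g, loose; origin at its centre. Number 4 of the row in the scoop counted from the lip; at the start at x = 21, z = 26 mm in the scoop's frame.
- bead_5: Clay bead, ball 20 mm across, about 20 g, loose; origin at its centre. Number 5 of the row in the scoop counted from the lip; at the start at x = 43, z = 24 mm in the scoop's frame.
There are look-alikes about, which are no part of the job. Leave any blue look-alike of the scoop alone. Leave any green look-alike of the rest alone.

How it is judged:
On the way, in this order (a step that is already met when the one before it is completed fails the run):
1. the three-dot key is fully down and the four-dot key is up (value of joint key_three above 0.0065 m and value of joint key_four below 0.0015 m), for 0.2 s.
2. the scoop is lifted clear of its rest with all five beads in it (height (world z) of scoop above 0.035 m and x of bead_1 in the frame of scoop between -0.058 and 0.056 m and y of bead_1 in the frame of scoop between -0.014 and 0.014 m and z of bead_1 in the frame of scoop between 0.005 and 0.045 m and x of bead_2 in the frame of scoop between -0.058 and 0.056 m and y of bead_2 in the frame of scoop between -0.014 and 0.014 m and z of bead_2 in the frame of scoop between 0.005 and 0.045 m and x of bead_3 in the frame of scoop between -0.058 and 0.056 m and y of bead_3 in the frame of scoop between -0.014 and 0.014 m and z of bead_3 in the frame of scoop between 0.005 and 0.045 m and x of bead_4 in the frame of scoop between -0.058 and 0.056 m and y of bead_4 in the frame of scoop between -0.014 and 0.014 m and z of bead_4 in the frame of scoop between 0.005 and 0.045 m and x of bead_5 in the frame of scoop between -0.058 and 0.056 m and y of bead_5 in the frame of scoop between -0.014 and 0.014 m and z of bead_5 in the frame of scoop between 0.005 and 0.045 m), for 0.1 s.
3. three beads have dropped into the dish from the tipped scoop, two are still in the scoop (x of bead_1 in the frame of dish_floor between -0.085 and 0.085 m and y of bead_1 in the frame of dish_floor between -0.062 and 0.062 m and z of bead_1 in the frame of dish_floor between -0.006 and 0.022 m and x of bead_2 in the frame of dish_floor between -0.085 and 0.085 m and y of bead_2 in the frame of dish_floor between -0.062 and 0.062 m and z of bead_2 in the frame of dish_floor between -0.006 and 0.022 m and x of bead_3 in the frame of dish_floor between -0.085 and 0.085 m and y of bead_3 in the frame of dish_floor between -0.062 and 0.062 m and z of bead_3 in the frame of dish_floor between -0.006 and 0.022 m and x of bead_4 in the frame of scoop between -0.058 and 0.056 m and y of bead_4 in the frame of scoop between -0.014 and 0.014 m and z of bead_4 in the frame of scoop between 0.005 and 0.045 m and x of bead_5 in the frame of scoop between -0.058 and 0.056 m and y of bead_5 in the frame of scoop between -0.014 and 0.014 m and z of bead_5 in the frame of scoop between 0.005 and 0.045 m and angle between scoop's own z axis and vertical above 0.3 rad and height (world z) of scoop above 0.035 m), for 0.2 s.
At the end, for the whole second after the job is handed in: Three-dot key down (over 6.5 of 8 mm), the other up (under 1.5 mm); beads 1 to 3 at rest in the dish, 4 and 5 in the scoop; the scoop still and level (0.06 rad) on its rest between the rails, within 15 mm of its place, lip facing as before, released (all of step 1 and x of bead_1 in the frame of dish_floor between -0.085 and 0.085 m and y of bead_1 in the frame of dish_floor between -0.062 and 0.062 m and z of bead_1 in the frame of dish_floor between -0.006 and 0.022 m and x of bead_2 in the frame of dish_floor between -0.085 and 0.085 m and y of bead_2 in the frame of dish_floor between -0.062 and 0.062 m and z of bead_2 in the frame of dish_floor between -0.006 and 0.022 m and x of bead_3 in the frame of dish_floor between -0.085 and 0.085 m and y of bead_3 in the frame of dish_floor between -0.062 and 0.062 m and z of bead_3 in the frame of dish_floor between -0.006 and 0.022 m and x of bead_4 in the frame of scoop between -0.058 and 0.056 m and y of bead_4 in the frame of scoop between -0.014 and 0.014 m and z of bead_4 in the frame of scoop between 0.005 and 0.045 m and x of bead_5 in the frame of scoop between -0.058 and 0.056 m and y of bead_5 in the frame of scoop between -0.014 and 0.014 m and z of bead_5 in the frame of scoop between 0.005 and 0.045 m and horizontal distance between scoop and rest below 0.015 m and height (world z) of scoop between 0.008 and 0.019 m and angle between scoop's own z axis and vertical below 0.06 rad and x of scoop_lip in the frame of rest below -0.03 m and linear speed of scoop below 0.02 m/s and linear speed of each of bead_1, bead_2, bead_3, bead_4, bead_5 below 0.05 m/s); the robot touches nothing.
It fails at once if a fourth bead leaves the scoop over the dish ((x of bead_4 in the frame of dish_floor between -0.085 and 0.085 m and y of bead_4 in the frame of dish_floor between -0.062 and 0.062 m and z of bead_4 in the frame of dish_floor between -0.006 and 0.022 m) or (x of bead_5 in the frame of dish_floor between -0.085 and 0.085 m and y of bead_5 in the frame of dish_floor between -0.062 and 0.062 m and z of bead_5 in the frame of dish_floor between -0.006 and 0.022 m)).
It fails at once if the fingers touch a bead (contact force between the fingers and bead_1 above 0.5 N or contact force between the fingers and bead_2 above 0.5 N or contact force between the fingers and bead_3 above 0.5 N or contact force between the fingers and bead_4 above 0.5 N or contact force between the fingers and bead_5 above 0.5 N).
It fails at once if a bystander is moved by more than 2 cm (distance of any of film_can, stone, sherd_loose from where it was at the start of the episode above 0.02 m).
It also fails if it takes over 72 s, if anything falls off the work surface, if the arm or the gripper's body presses on something with over 40 N, if the wrist force passes 120 N, or if a joint passes its speed limit or range.

## Working session

There is one attempt and no reset: what is moved stays moved. The work goes in short steps, Python scripts to look and compute and a tool call to move; the robot and the scene stay as the last step left them, time stands still between calls to the robot, and variables do not carry over. Pictures are saved under pics/ and viewed, at most 11 in all, crops included, and the job is handed in when it is done.

Besides the shell and the picture viewer there is one more tool, called after "Call:" in YAML: its name, and indented under it one key for each argument. apply_moves: Moves the arm, as the interface text tells. Its arguments: {"type":"object","properties":{"rows":{"type":"array","items":{"type":"number"}},"grip":{"type":"number"},"grip_force":{"type":"number"}},"required":["rows"]}

```bash
mkdir -p pics; ls
python3 - <<'E'
from station import ctrl
import cv2,numpy as np
print(ctrl.tip_extent, ctrl.get_obs())
for n in("top","side"):
    im,d=ctrl.get_image(n);np.savez(f"{n}0.npz",im=im,d=d);cv2.imwrite(f"pics/{n}0.png",im)
    m=ctrl.camera_model(n);print(n,m["mtx"],m["R"],m["t"],-m["R"].T@m["t"])
E
```

```text
pics
0.0726 {'t': 0.0, 'q': array([-1.32602160e+00,  5.33707155e-02,  1.61430865e+00, -1.57119805e-05,
        1.47600104e+00, -1.19017785e-01]), 'dq': array([ 9.26771000e-04, -1.46120156e-03,  8.71198947e-05, -2.96332949e-03,
        6.42881756e-04, -4.31215144e-04]), 'effort': array([-1.41166747e-03, -3.93681335e+01, -3.70180249e+01, -1.71254096e-04,
        7.00518911e-03,  1.10445157e-05]), 'tool_pos': array([ 0.22225808, -0.58363262,  0.30264553]), 'tool_rot': array([-3.08771532e+00, -5.67923581e-01,  2.30434903e-04]), 'contact_force': array([-0.50723188, -0.2968561 , -0.29356296]), 'wrist_torque': array([ 0.06375789,  0.00562289, -0.0265726 ]), 'grip_force': 0.0, 'opening': 0.08514679162623098}
top [[520.22268614   0.         287.40972262]
 [  0.         520.22268614 209.66715956]
 [  0.           0.           1.        ]] [[-0.0023399  -0.99995615  0.00906819]
 [-0.99700769  0.00163213 -0.0772852 ]
 [ 0.07726701 -0.0092219  -0.99696779]] [0.17484385 0.55020664 1.83140092] [0.40746248 0.19082717 1.86678503]
side [[426.37627577   0.         282.19577916]
 [  0.         426.37627577 214.74034688]
 [  0.           0.           1.        ]] [[ 0.96436202 -0.26406954 -0.01652794]
 [-0.16608271 -0.55552729 -0.81474288]
 [ 0.20596706  0.7884521  -0.5795868 ]] [-0.46440504  0.24362279  1.01007425] [ 0.28027409 -0.78369127  0.77623998]
```

View pics/top0.png

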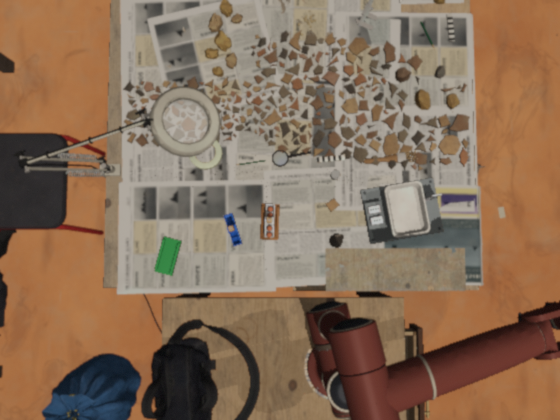

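View pics/side0.png

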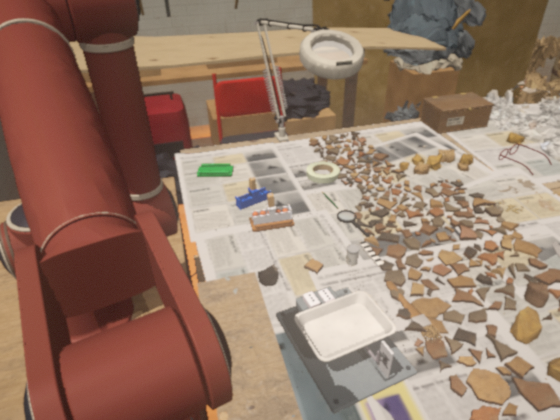

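Top view: the scale (dish at 407,208, keys at 376,212) is to the robot's right. The metal scoop with beads sits on the brown rest at (269,222). The blue scoop look-alike is at (233,229) and the green rest look-alike at (168,255). The stone is at (336,240), the sherd at (333,205) and the canister at (336,174). The metal scoop on the wood fits the description, so I'll confirm it in an enlarged crop.

Run:
```python
import cv2,numpy as np
im=np.load("top0.npz")["im"]
a=cv2.resize(im[192:252,220:300],None,fx=5,fy=5,interpolation=cv2.INTER_CUBIC)
b=cv2.resize(im[170:250,350:450],None,fx=4,fy=4,interpolation=cv2.INTER_CUBIC)
c=np.zeros((320,800,3),np.uint8);c[:300,:400]=a;c[:,400:]=b
cv2.imwrite("pics/crop.png",c)
```

```text
(no output)
```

View pics/crop.png

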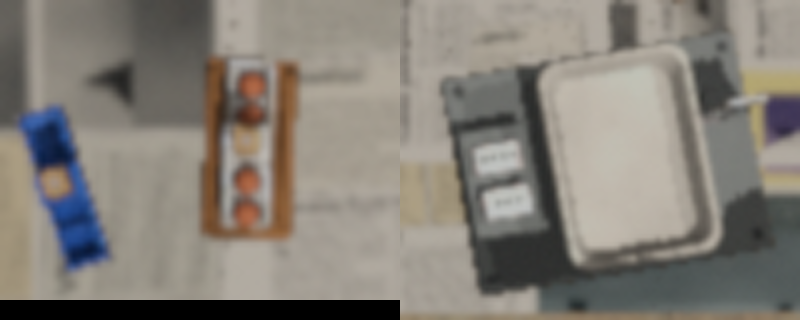

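The crop shows the metal scoop with four visible beads and its post at about px (269,219), on the brown rest. The blue one is empty. The three-dot key is the lower one at px (377.5,221), and the four-dot key is at (374.5,209). Next I'll measure these.

```bash
cat > h.py <<'E'
from station import ctrl
import cv2,numpy as np
from scipy.spatial.transform import Rotation as Ro
def ray(n,px,z):
    m=ctrl.camera_model(n);C=-m["R"].T@m["t"]
    px=np.atleast_2d(px).astype(float)
    v=(m["R"].T@np.linalg.inv(m["mtx"])@np.c_[px,np.ones(len(px))].T).T
    return C+v*((z-C[2])/v[:,2])[:,None]
def proj(n,X):
    m=ctrl.camera_model(n);c=np.atleast_2d(X)@m["R"].T+m["t"];p=c@m["mtx"].T;return p[:,:2]/p[:,2:]
def delta(T,R):
    "tool target -> normalised row from measured pose"
    o=ctrl.get_obs();R0=Ro.from_rotvec(o["tool_rot"])
    return np.r_[R0.inv().apply(T-o["tool_pos"])/.6,(R0.inv()*R).as_rotvec()/(np.pi/2)].round(4)
def blobs(mask,off=(0,0),amin=8):
    n,l,s,c=cv2.connectedComponentsWithStats(mask.astype(np.uint8))
    out=[]
    for i in range(1,n):
        if s[i,4]>=amin:
            ys,xs=np.where(l==i);r=cv2.minAreaRect(np.c_[xs,ys].astype(np.float32)+np.float32(off))
            out.append((s[i,4],c[i]+off,r))
    return out
E
python3 - <<'E'
from h import *
im=np.load("top0.npz")["im"]
g=cv2.cvtColor(im,cv2.COLOR_BGR2HSV).astype(int);H,S,V=g[...,0],g[...,1],g[...,2]
def sub(m,x0,x1,y0,y1,amin,name,z):
    for a,c,r in blobs(m[y0:y1,x0:x1],(x0,y0),amin):
        b=cv2.boxPoints(r);w=ray("top",b,z)
        print(name,a,c.round(1),"ctr",ray("top",r[0],z)[0].round(4),"cm",ray("top",c,z)[0].round(4),"sides",[np.linalg.norm(w[i+1]-w[i]).round(3) for i in(0,1)],"ang",[np.degrees(np.arctan2(*(w[i+1]-w[i])[1::-1])).round(1) for i in(0,1)])
sub((V>185)&(S<40),366,384,203,228,15,"key",.054)
sub((V>150)&(S<60),384,432,175,242,200,"dish",.072)
sub((S>95)&(H<25),255,285,198,245,100,"rest",.014)
sub((S>135)&(H<13)&(V>120),255,285,198,245,8,"bead",.042)
p=im[212:228,262:277];print(S[214:224,262:277]);print(H[214:224,262:277]);print(V[214:224,262:277])
E
```

```text
key 15 [374.3 210.9] ctr [ 0.5436 -0.1306  0.054 ] cm [ 0.5432 -0.1299  0.054 ] sides [np.float64(0.026), np.float64(0.006)] ang [np.float64(-76.1), np.float64(-166.8)]
key 38 [376.6 220.2] ctr [ 0.5106 -0.1377  0.054 ] cm [ 0.5105 -0.1375  0.054 ] sides [np.float64(0.033), np.float64(0.018)] ang [np.float64(-78.8), np.float64(-169.6)]
dish 1841 [404.3 203.4] ctr [ 0.5696 -0.2385  0.072 ] cm [ 0.5678 -0.2317  0.072 ] sides [np.float64(0.133), np.float64(0.218)] ang [np.float64(-79.7), np.float64(-171.0)]
rest 260 [269.1 223.2] ctr [0.5088 0.2386 0.014 ] cm [0.5029 0.2391 0.014 ] sides [np.float64(0.124), np.float64(0.063)] ang [np.float64(-1.9), np.float64(-92.1)]
bead 12 [269.5 208.5] ctr [0.5531 0.2369 0.042 ] cm [0.5531 0.2369 0.042 ] sides [np.float64(0.01), np.float64(0.01)] ang [np.float64(-44.9), np.float64(-135.1)]
bead 9 [268.9 227.7] ctr [0.4854 0.2396 0.042 ] cm [0.4857 0.2391 0.042 ] sides [np.float64(0.01), np.float64(0.007)] ang [np.float64(-45.0), np.float64(-135.1)]
bead 13 [268.7 234.5] ctr [0.461 0.239 0.042] cm [0.4616 0.2397 0.042 ] sides [np.float64(0.011), np.fl
[... 1250 characters left out ...]
  13]
 [ 13  12  12  17  18  15  16  15  14  15  18  16  13  13  13]]
[[112  77  60  73  82  74  77  95 118 130 113 118 143 124 106]
 [112  77  60  72  76  67  74  86 103 110  98 112 137 119 102]
 [112  78  68  87  91  92  87  87  93  98 104 120 137 120 103]
 [112  79  84 114 121 136 126 115 116 126 144 151 142 118 103]
 [113  82  97 131 133 156 157 150 152 159 166 168 144 117 104]
 [114  88 112 152 145 162 164 162 166 171 171 171 141 114 103]
 [116  92 119 162 157 165 165 165 170 173 173 172 140 112 103]
 [118  97 119 160 158 161 162 166 169 172 175 174 140 112 104]
 [117  97 117 163 164 154 155 158 162 169 182 177 141 114 108]
 [116  97 120 166 168 159 150 153 161 171 183 175 139 115 110]]
```

Run:
```python
from h import *
z=np.load("top0.npz");d=z["d"].astype(float)
m=ctrl.camera_model("top");v,u=np.mgrid[:420,:560]
pc=np.stack([(u-m["mtx"][0,2])/m["mtx"][0,0]*d,(v-m["mtx"][1,2])/m["mtx"][1,1]*d,d],-1)
W=(pc-m["t"])@m["R"]
def rect(name,P):
    c,s,a=cv2.minAreaRect(P[:,:2].astype(np.float32));print(name,len(P),np.round(c,4),np.round(s,3),round(a,1),"z",np.percentile(P[:,2],[10,50,90]).round(4))
def box(x0,x1,y0,y1,z0,z1):
    s=(W[...,0]>x0)&(W[...,0]<x1)&(W[...,1]>y0)&(W[...,1]<y1)&(W[...,2]>z0)&(W[...,2]<z1)&(d>0);return W[s]
rect("rim",box(.4,.7,-.36,-.14,.060,.085))
rect("floor",box(.5,.6,-.27,-.2,.03,.06))
rect("plinth+",box(.38,.72,-.4,-.06,.008,.085))
rect("keyraised",box(.46,.60,-.18,-.1,.050,.06))
rect("rest",box(.4,.6,.18,.285,.008,.12))
rect("post",box(.45,.56,.2,.28,.085,.12))
rect("scoop",box(.4,.6,.2,.28,.035,.12))
print("desk",np.median(box(.45,.65,.08,.16,-.03,.03)[:,2]))
print(ray("top",[269,219.4],.105),ray("top",[407.5,209.2],.072))
```

```text
rim 571 [ 0.5489 -0.2458] [0.187 0.205] 78.5 z [0.0617 0.0692 0.0764]
floor 562 [ 0.5501 -0.235 ] [0.099 0.07 ] 0.1 z [0.0446 0.0503 0.0559]
plinth+ 4296 [ 0.5509 -0.2301] [0.339 0.339] 89.9 z [0.0098 0.0422 0.0646]
keyraised 83 [ 0.5501 -0.1406] [0.053 0.112] 75.5 z [0.0505 0.0532 0.0581]
rest 715 [0.4988 0.2324] [0.197 0.1  ] 0.0 z [0.0105 0.0262 0.0557]
post 30 [0.5108 0.237 ] [0.018 0.014] 0.3 z [0.1014 0.1052 0.1088]
scoop 256 [0.5102 0.2414] [0.116 0.048] 3.5 z [0.0375 0.0483 0.1017]
desk 0.0007858085499875754
[[0.51100467 0.23703603 0.105     ]] [[ 0.54750512 -0.24227388  0.072     ]]
```

Run:
```python
from h import *
R=Ro.from_euler("z",10,degrees=True)*Ro.from_euler("x",180,degrees=True)
print(delta(np.array([.5105,-.1375,.20]),R))
```

```text
[ 0.7135 -0.5237  0.1724 -0.0012 -0.      0.1205]
```

Call:
apply_moves:
  rows: [0.12,-0.09,0.03,0,0,0.02,0.24,-0.175,0.06,0,0,0.04,0.36,-0.26,0.09,0,0,0.06,0.48,-0.35,0.12,0,0,0.08,0.6,-0.44,0.15,0,0,0.1,0.68,-0.5,0.17,0,0,0.12,0.7135,-0.5237,0.1724,-0.0012,0,0.1205,0.7135,-0.5237,0.1724,-0.0012,0,0.1205,0.7135,-0.5237,0.1724,-0.0012,0,0.1205,0.7135,-0.5237,0.1724,-0.0012,0,0.1205]
  grip: 0

```text
t: 1.1
tool_pos: [0.4893, -0.17, 0.2074]
tool_rot: [3.128, 0.274, 0.0]
contact_force: [1.3, -1.0, 0.8]
opening: 0.0001
grip_force: 0.0
```

Run:
```python
from h import *
o=ctrl.get_obs();print(o["tool_pos"],Ro.from_rotvec(o["tool_rot"]).as_matrix().round(3),o["opening"],o["t"])
R=Ro.from_euler("z",10,degrees=True)*Ro.from_euler("x",180,degrees=True)
print(delta(np.array([.5105,-.1375,.130]),R))
im,d=ctrl.get_image("side");a=im[230:380,250:420];cv2.imwrite("pics/side1.png",cv2.resize(a,None,fx=3.5,fy=3.5,interpolation=cv2.INTER_CUBIC))
```

```text
[ 0.48932751 -0.16999372  0.20740064] [[ 0.985  0.174  0.   ]
 [ 0.174 -0.985 -0.002]
 [ 0.     0.002 -1.   ]] 7.095520133316814e-05 1.1
[ 4.410e-02 -4.750e-02  1.289e-01  1.200e-03 -1.000e-04 -0.000e+00]
```

View pics/side1.png

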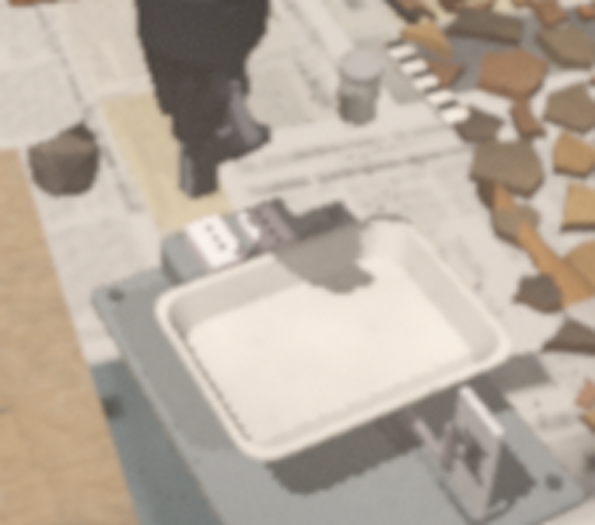

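The side crop shows the shut fingers above the key box, with the stone and canister untouched and the dish empty. The fingers still need to move about 27 mm forward and left, then go down.

Call:
apply_moves:
  rows: [0.0441,-0.0475,0.04,0,0,0,0.0441,-0.0475,0.08,0,0,0,0.0441,-0.0475,0.115,0,0,0,0.0441,-0.0475,0.1289,0.001,0,0,0.0441,-0.0475,0.1289,0.001,0,0]

```text
t: 1.65
tool_pos: [0.5089, -0.1392, 0.1289]
tool_rot: [-3.128, -0.273, 0.005]
contact_force: [-0.4, -0.6, -0.0]
opening: -0.0002
grip_force: 0.0
```

Run:
```python
from h import *
o=ctrl.get_obs();print(o["tool_pos"],o["contact_force"])
R=Ro.from_euler("z",10,degrees=True)*Ro.from_euler("x",180,degrees=True)
print(delta(np.array([.5105,-.1375,.1186]),R))
```

```text
[ 0.5088538  -0.13915943  0.12888471] [-0.42222344 -0.583523   -0.02393166]
[ 0.0032 -0.0022  0.0171 -0.0011  0.0018 -0.0001]
```

Call:
apply_moves:
  rows: [0.003,-0.002,0.002,0,0,0,0.003,-0.002,0.004,0,0,0,0.003,-0.002,0.006,0,0,0,0.003,-0.002,0.008,0,0,0,0.003,-0.002,0.01,0,0,0,0.003,-0.002,0.012,0,0,0,0.003,-0.002,0.014,0,0,0,0.003,-0.002,0.0155,0,0,0,0.003,-0.002,0.0155,0,0,0]

```text
t: 2.55
tool_pos: [0.5118, -0.1382, 0.1214]
tool_rot: [3.129, 0.274, 0.001]
contact_force: [0.2, -1.1, 1.8]
opening: -0.0
grip_force: 0.8
```

Call:
apply_moves:
  rows: [0,0,0.0015,0,0,0,0,0,0.003,0,0,0,0,0,0.0045,0,0,0,0,0,0.0045,0,0,0]

```text
t: 2.95
tool_pos: [0.5116, -0.138, 0.1186]
tool_rot: [3.129, 0.274, 0.001]
contact_force: [1.8, -0.9, 2.5]
opening: -0.0003
grip_force: 1.2
```

Call:
apply_moves:
  rows: [0,0,0.0015,0,0,0,0,0,0.003,0,0,0,0,0,0.003,0,0,0]

```text
t: 3.25
tool_pos: [0.5118, -0.1381, 0.1186]
tool_rot: [3.129, 0.274, -0.001]
contact_force: [-3.6, 1.1, 12.9]
opening: -0.0
grip_force: 6.4
```

Call:
apply_moves:
  rows: [0,0,0,0,0,0,0,0,0,0,0,0,0,0,-0.01,0,0,0,0,0,-0.06,0,0,0,0,0,-0.14,0,0,0,0,0,-0.2,0,0,0,0,0,-0.2,0,0,0]

```text
t: 3.95
tool_pos: [0.5137, -0.1387, 0.243]
tool_rot: [3.125, 0.274, 0.014]
contact_force: [0.5, 0.3, 0.3]
opening: 0.0
grip_force: 0.0
```

Run:
```python
from h import *
o=ctrl.get_obs();print(o["tool_pos"],o["contact_force"])
R=Ro.from_euler("z",-1.8,degrees=True)*Ro.from_euler("x",180,degrees=True)
print(delta(np.array([.510,.2378,.24]),R))
```

```text
[ 0.51374445 -0.13870648  0.2429691 ] [0.49320575 0.30819021 0.34834129]
[ 0.1029 -0.6191  0.0025  0.0029 -0.0058  0.1312]
```

Call:
apply_moves:
  rows: [0.01,-0.06,0,0,0,0.013,0.022,-0.13,0,0,0,0.028,0.034,-0.2,0,0,0,0.042,0.045,-0.27,0,0,0,0.056,0.057,-0.34,0,0,0,0.07,0.069,-0.41,0,0,0,0.085,0.08,-0.48,0,0,0,0.1,0.091,-0.55,0.002,0.003,-0.006,0.115,0.099,-0.6,0.002,0.003,-0.006,0.128,0.1029,-0.6191,0.0025,0.003,-0.006,0.1312,0.1029,-0.6191,0.0025,0.003,-0.006,0.1312,0.1029,-0.6191,0.0025,0.003,-0.006,0.1312]
  grip: 1

```text
t: 5.15
tool_pos: [0.5074, 0.2377, 0.2342]
tool_rot: [-3.139, 0.05, 0.018]
contact_force: [-0.2, -0.4, 0.2]
opening: 0.0853
grip_force: 0.0
```

Run:
```python
from h import *
o=ctrl.get_obs();print(o["tool_pos"],o["opening"],o["t"])
R=Ro.from_euler("z",-1.8,degrees=True)*Ro.from_euler("x",180,degrees=True)
print(delta(np.array([.510,.2378,.145]),R))
im,d=ctrl.get_image("side");a=im[150:360,200:440];cv2.imwrite("pics/side2.png",cv2.resize(a,None,fx=2.8,fy=2.8,interpolation=cv2.INTER_CUBIC))
print(proj("side",[[.510,.2378,.105],[.510,.2378,.089]]))
```

```text
[0.50743793 0.23774258 0.2341874 ] 0.08532406310322 5.15
[ 6.000e-03  1.000e-04  1.486e-01 -1.400e-03  7.200e-03 -1.000e-04]
[[269.45292682 194.57385484]
 [269.63751367 199.16624103]]
```

View pics/side2.png

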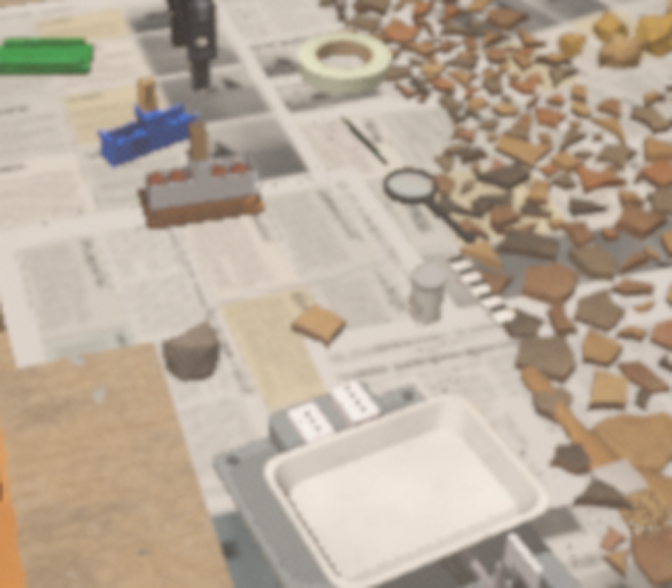

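The side crop shows the four-dot key standing up and the three-dot key down. The post top is at crop (197,125), against a predicted (195,125), so I'll descend.

Call:
apply_moves:
  rows: [0.006,0,0.04,-0.0014,0.007,0,0.006,0,0.08,-0.0014,0.007,0,0.006,0,0.11,-0.0014,0.007,0,0.006,0,0.13,-0.0014,0.007,0,0.006,0,0.145,-0.0014,0.007,0,0.006,0,0.1486,-0.0014,0.007,0,0.006,0,0.1486,-0.0014,0.007,0,0.006,0,0.1486,-0.0014,0.007,0]

```text
t: 6.0
tool_pos: [0.5112, 0.2389, 0.1471]
tool_rot: [-3.139, 0.05, -0.005]
contact_force: [-0.1, 0.4, -0.2]
opening: 0.0857
grip_force: 0.0
```

Run:
```python
from h import *
o=ctrl.get_obs();print(o["tool_pos"],o["contact_force"])
R=Ro.from_euler("z",-1.8,degrees=True)*Ro.from_euler("x",180,degrees=True)
print(delta(np.array([.510,.2378,.144]),R))
```

```text
[0.51120272 0.23891235 0.14708959] [-0.12776699  0.40609108 -0.23763463]
[-0.002   0.0019  0.0051 -0.0012 -0.002  -0.0001]
```

Call:
apply_moves:
  rows: [-0.001,0.001,0.004,0,0,0,-0.001,0.001,0.004,0,0,0,-0.001,0.001,0.004,0,0,0,-0.001,0.001,0.004,0,0,0,-0.001,0.001,0.004,0,0,0,-0.001,0.001,0.004,0,0,0,-0.001,0.001,0.004,0,0,0,-0.001,0.001,0.004,0,0,0,-0.001,0.001,0.004,0,0,0]
  grip: 0
  grip_force: 70

```text
t: 6.9
tool_pos: [0.5101, 0.2382, 0.1439]
tool_rot: [-3.14, 0.05, -0.003]
contact_force: [-0.1, -0.3, 1.7]
opening: 0.0171
grip_force: 68.7
```

Call:
apply_moves:
  rows: [0,0,-0.003,0,0,0,0,0,-0.008,0,0,0,0,0,-0.015,0,0,0,0,0,-0.025,0,0,0,0,0,-0.037,0,0,0,0,0,-0.05,0,0,0,0,0,-0.063,0,0,0,0,0,-0.076,0,0,0,0,0,-0.089,0,0,0,0,0,-0.102,0,0,0,0,0,-0.114,0,0,0,0,0,-0.125,0,0,0,0,0,-0.134,0,0,0,0,0,-0.14,0,0,0,0,0,-0.143,0,0,0,0,0,-0.145,0,0,0]

```text
t: 8.5
tool_pos: [0.5098, 0.2381, 0.2306]
tool_rot: [-3.14, 0.05, -0.002]
contact_force: [-0.0, -0.4, -2.4]
opening: 0.0169
grip_force: 68.3
```

```bash
cat >> h.py <<'E'
def poured(th,lip,yaw=10):
    "TCP pose for scoop tipped th deg lip-down with lip at the point"
    R=Ro.from_euler("z",yaw,degrees=True)*Ro.from_euler("y",-th,degrees=True)
    return np.array(lip)+R.apply([.057,0,.130-.020]), R*Ro.from_euler("x",180,degrees=True)
E
python3 - <<'E'
from h import *
o=ctrl.get_obs();print(o["tool_pos"],o["contact_force"],o["opening"])
# dish centre .549,-.241, yaw 10: lip 20 mm beyond it
e=np.array([np.cos(.1745),np.sin(.1745),0]);lip=np.array([.549,-.241,.108])+.025*e;print(lip)
T,R=poured(0,lip);print(T,delta(T,R))
im,d=ctrl.get_image("side");a=im[110:260,180:360];cv2.imwrite("pics/side3.png",cv2.resize(a,None,fx=3.5,fy=3.5,interpolation=cv2.INTER_CUBIC))
E
```

```text
[0.5097691  0.23806762 0.23057506] [-0.02470989 -0.35915119 -2.3883231 ] 0.016930574007947934
[ 0.57362034 -0.23665961  0.108     ]
[ 0.62975438 -0.22676166  0.218     ] [ 2.243e-01  7.680e-01  2.030e-02 -7.000e-04 -8.000e-04 -1.312e-01]
```

View pics/side3.png

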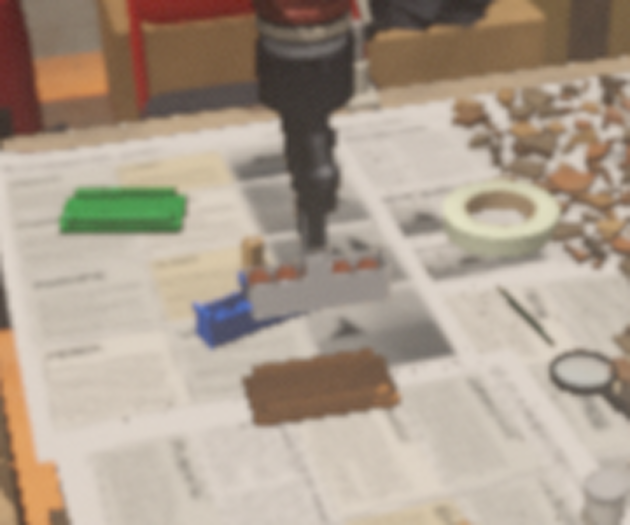

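The scoop is lifted level with its beads visible (crop 260-370, 265). The rest is empty and the blue look-alike is untouched. Next I'll carry it over to the dish.

Call:
apply_moves:
  rows: [0.001,0.004,0,0,0,0,0.003,0.012,0,0,0,-0.002,0.007,0.024,0.001,0,0,-0.004,0.012,0.04,0.001,0,0,-0.007,0.018,0.06,0.002,0,0,-0.01,0.024,0.083,0.002,0,0,-0.014,0.032,0.109,0.003,0,0,-0.018,0.04,0.136,0.003,0,0,-0.023,0.048,0.164,0.004,0,0,-0.028,0.056,0.192,0.005,0,0,-0.033,0.064,0.22,0.006,0,0,-0.038,0.072,0.248,0.006,0,0,-0.042,0.08,0.275,0.007,0,0,-0.047,0.088,0.3,0.008,0,0,-0.051,0.094,0.322,0.008,0,0,-0.055,0.099,0.34,0.009,0,0,-0.058,0.103,0.353,0.009,0,0,-0.06,0.105,0.36,0.009,0,0,-0.061,0.106,0.364,0.009,0,0,-0.062,0.106,0.365,0.009,0,0,-0.062]

```text
t: 10.55
tool_pos: [0.5665, 0.0173, 0.225]
tool_rot: [-3.139, -0.104, -0.002]
contact_force: [-1.0, 0.2, -1.9]
opening: 0.0173
grip_force: 68.4
```

Run:
```python
from h import *
print(ctrl.get_obs()["tool_pos"])
T,R=poured(0,[.5736,-.2367,.108]);print(T,delta(T,R))
```

```text
[0.56647785 0.01726454 0.22500213]
[ 0.62973404 -0.22680205  0.218     ] [ 0.0783  0.4129  0.0113 -0.0007 -0.0009 -0.0691]
```

Call:
apply_moves:
  rows: [0.001,0.004,0,0,0,0,0.002,0.012,0,0,0,-0.002,0.005,0.024,0.001,0,0,-0.004,0.008,0.04,0.001,0,0,-0.007,0.011,0.06,0.002,0,0,-0.01,0.016,0.084,0.002,0,0,-0.014,0.021,0.112,0.003,0,0,-0.018,0.027,0.142,0.003,0,0,-0.023,0.033,0.173,0.004,0,0,-0.028,0.039,0.204,0.005,0,0,-0.034,0.045,0.235,0.006,0,0,-0.039,0.051,0.266,0.007,0,0,-0.044,0.057,0.297,0.008,0,0,-0.05,0.062,0.327,0.009,0,0,-0.055,0.067,0.353,0.01,0,0,-0.059,0.071,0.374,0.01,0,0,-0.063,0.074,0.392,0.011,0,0,-0.066,0.076,0.404,0.011,0,0,-0.068,0.078,0.411,0.011,0,0,-0.069,0.078,0.413,0.0113,0,0,-0.069]

```text
t: 12.55
tool_pos: [0.6296, -0.2271, 0.2181]
tool_rot: [-3.129, -0.273, -0.003]
contact_force: [0.4, 0.3, -1.1]
opening: 0.0172
grip_force: 68.4
```

Run:
```python
from h import *
print(ctrl.get_obs()["tool_pos"])
for th in (0,6,12,16,):
    T,R=poured(th,[.5736,-.2367,.108-th*.001]);print(th,T.round(3),delta(T,R))
im,d=ctrl.get_image("side");a=im[160:400,240:480];cv2.imwrite("pics/side4.png",cv2.resize(a,None,fx=2.5,fy=2.5,interpolation=cv2.INTER_CUBIC))
```

```text
[ 0.62964619 -0.22712767  0.21805869]
0 [ 0.63  -0.227  0.218] [ 0.0002 -0.0005  0.0001 -0.0006 -0.0011 -0.0002]
6 [ 0.618 -0.229  0.217] [-0.0194 -0.0005  0.0011 -0.0006  0.0656 -0.0002]
12 [ 0.606 -0.231  0.215] [-0.04   -0.0005  0.0043 -0.0006  0.1322 -0.0002]
16 [ 0.598 -0.232  0.213] [-0.054  -0.0005  0.0076 -0.0006  0.1767 -0.0002]
```

View pics/side4.png

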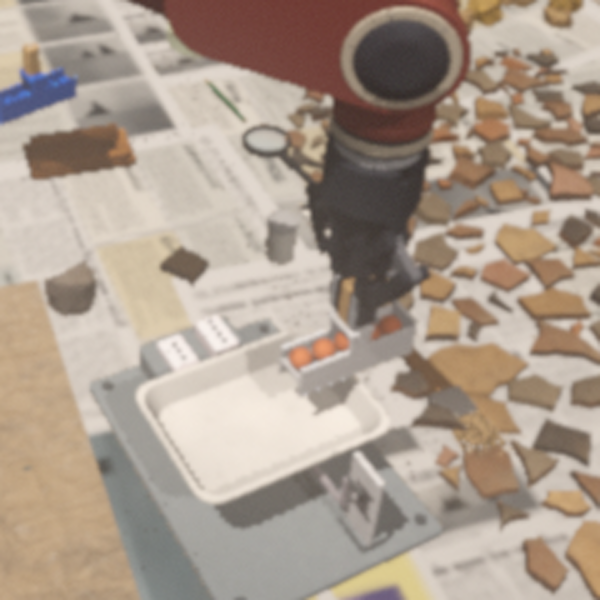

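The scoop is over the far half of the dish. Beads are visible at crop (300,357), (322,349), (341,342) and (388,325), and the keys are switched. I'll start tipping about the lip.

Call:
apply_moves:
  rows: [-0.002,0,0,0,0.005,0,-0.005,0,0,0,0.016,0,-0.0096,0,0.0003,0,0.033,0,-0.0145,0,0.0006,0,0.049,0,-0.0194,0,0.0011,0,0.0656,0,-0.0245,0,0.0018,0,0.082,0,-0.0296,0,0.0025,0,0.099,0,-0.0348,0,0.0034,0,0.115,0,-0.04,0,0.0043,0,0.132,0,-0.045,0,0.0054,0,0.148,0,-0.0495,0,0.0064,0,0.163,0,-0.053,0,0.0073,0,0.173,0,-0.054,0,0.0076,0,0.1767,0,-0.054,0,0.0076,0,0.1767,0]

```text
t: 14.0
tool_pos: [0.5974, -0.2326, 0.2134]
tool_rot: [-3.075, -0.268, -0.432]
contact_force: [0.2, 1.0, -2.5]
opening: 0.0173
grip_force: 68.4
```

```bash
cat > s.py <<'E'
from h import *
import sys
o=ctrl.get_obs();zt=Ro.from_rotvec(o["tool_rot"]).apply([0,0,1]);print(o["tool_pos"],"tilt",np.degrees(np.arccos(-zt[2])),o["contact_force"],o["opening"])
for th in map(float,sys.argv[1:]):
    T,R=poured(th,[.5736,-.2367,.108-min(th,16)*.001]);print(th,T.round(3),delta(T,R))
im,_=ctrl.get_image("side");g=cv2.cvtColor(im,cv2.COLOR_BGR2HSV)
m=((g[...,0]<14)&(g[...,1]>120)&(g[...,2]>110)).astype(np.uint8);roi=m[280:375,290:400]
for a,c,r in blobs(roi,(290,280),6): print("orange",a,c.round(1))
cv2.imwrite("last.png",im)
E
python3 s.py 20 24 28
```

```text
[ 0.59741    -0.23261905  0.21335482] tilt 16.003164257698753 [ 0.16415469  1.00495944 -2.45216907] 0.01726471471172032
20.0 [ 0.589 -0.234  0.215] [-0.0125 -0.0002 -0.0062 -0.0005  0.0444 -0.0005]
24.0 [ 0.581 -0.235  0.216] [-0.0259 -0.0002 -0.0114 -0.0005  0.0889 -0.0006]
28.0 [ 0.572 -0.237  0.216] [-0.0396 -0.0002 -0.0158 -0.0005  0.1333 -0.0006]
orange 27 [394.3 286.3]
orange 8 [387.  291.2]
orange 37 [366.9 302. ]
orange 34 [357.6 307.6]
```

Call:
apply_moves:
  rows: [-0.0016,0,-0.0008,0,0.0056,0,-0.0032,0,-0.0016,0,0.0111,0,-0.0048,0,-0.0024,0,0.0167,0,-0.0063,0,-0.0032,0,0.0222,0,-0.0079,0,-0.004,0,0.0278,0,-0.0094,0,-0.0047,0,0.0333,0,-0.011,0,-0.0055,0,0.0389,0,-0.0125,0,-0.0062,0,0.0444,0,-0.0142,0,-0.0069,0,0.05,0,-0.0159,0,-0.0076,0,0.0556,0,-0.0175,0,-0.0083,0,0.0611,0,-0.0192,0,-0.0089,0,0.0667,0,-0.0209,0,-0.0096,0,0.0722,0,-0.0225,0,-0.0102,0,0.0778,0,-0.0242,0,-0.0108,0,0.0833,0,-0.0259,0,-0.0114,0,0.0889,0,-0.0259,0,-0.0114,0,0.0889,0,-0.0259,0,-0.0114,0,0.0889,0,-0.0259,0,-0.0114,0,0.0889,0]

```text
t: 15.95
tool_pos: [0.5811, -0.2355, 0.2158]
tool_rot: [-3.026, -0.264, -0.643]
contact_force: [0.1, 0.1, -1.0]
opening: 0.0169
grip_force: 68.5
```

```bash
python3 s.py 28 31 34
```

```text
[ 0.58111423 -0.23551707  0.21582751] tilt 24.00500797866137 [ 0.13907351  0.07972318 -0.98673667] 0.01689184789491882
28.0 [ 0.572 -0.237  0.216] [-0.0135 -0.0002 -0.0061 -0.0004  0.0444 -0.0004]
31.0 [ 0.566 -0.238  0.216] [-0.0236 -0.0002 -0.0102 -0.0004  0.0777 -0.0004]
34.0 [ 0.56  -0.239  0.215] [-0.0338 -0.0002 -0.0137 -0.0004  0.1111 -0.0004]
orange 29 [393.1 282.5]
orange 20 [385.2 288.2]
orange 11 [367.4 301.1]
orange 34 [349.1 316.5]
```

Run:
```python
import cv2
im=cv2.imread("last.png")[240:380,280:420];cv2.imwrite("pics/side5.png",cv2.resize(im,None,fx=4,fy=4,interpolation=cv2.INTER_CUBIC))
```

```text
(no output)
```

View pics/side5.png

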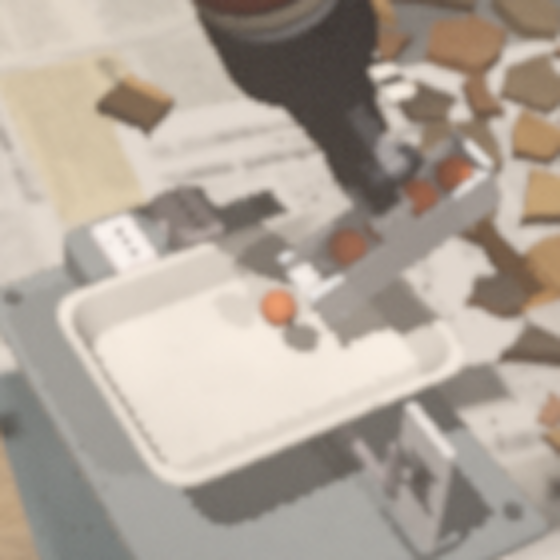

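The crop shows bead 1 out in the dish at (278,306), bead 2 in the scoop at (350,245), and beads 4 and 5 at (422,195) and (456,173). Continuing to 31°.

Call:
apply_moves:
  rows: [-0.0017,0,-0.0008,0,0.0056,0,-0.0034,0,-0.0015,0,0.0111,0,-0.005,0,-0.0023,0,0.0167,0,-0.0067,0,-0.0031,0,0.0222,0,-0.0084,0,-0.0038,0,0.0278,0,-0.0101,0,-0.0046,0,0.0333,0,-0.0118,0,-0.0053,0,0.0389,0,-0.0135,0,-0.0061,0,0.0444,0,-0.0152,0,-0.0068,0,0.05,0,-0.0169,0,-0.0075,0,0.0556,0,-0.0186,0,-0.0082,0,0.0611,0,-0.0202,0,-0.0089,0,0.0667,0,-0.0219,0,-0.0096,0,0.0722,0,-0.0236,0,-0.0102,0,0.0777,0,-0.0236,0,-0.0102,0,0.0777,0,-0.0236,0,-0.0102,0,0.0777,0,-0.0236,0,-0.0102,0,0.0777,0,-0.0236,0,-0.0102,0,0.0777,0]

```text
t: 17.8
tool_pos: [0.5659, -0.2382, 0.2156]
tool_rot: [-2.971, -0.259, -0.824]
contact_force: [-0.1, -0.6, -2.2]
opening: 0.0168
grip_force: 68.8
```

```bash
python3 s.py 34 36 38
```

```text
[ 0.56591926 -0.23816359  0.21564016] tilt 30.9970651036244 [-0.13728626 -0.63616977 -2.2324031 ] 0.016842434929436618
34.0 [ 0.56  -0.239  0.215] [-0.0097 -0.0002 -0.0047 -0.0004  0.0334 -0.0004]
36.0 [ 0.555 -0.24   0.214] [-0.0163 -0.0002 -0.0076 -0.0004  0.0556 -0.0005]
38.0 [ 0.551 -0.241  0.214] [-0.023  -0.0002 -0.0102 -0.0004  0.0778 -0.0005]
orange 21 [390.5 281.2]
orange 27 [382.7 286.4]
orange 19 [347.4 318.4]
orange 33 [335.6 322.6]
```

Two beads are now in the dish, at px (347,318) and (336,323). Beads 4 and 5 are still up at (383,286) and (390,281). Next, 36°.

Call:
apply_moves:
  rows: [-0.0016,0,-0.0008,0,0.0056,0,-0.0032,0,-0.0016,0,0.0111,0,-0.0049,0,-0.0024,0,0.0167,0,-0.0065,0,-0.0032,0,0.0222,0,-0.0081,0,-0.004,0,0.0278,0,-0.0097,0,-0.0047,0,0.0334,0,-0.0114,0,-0.0055,0,0.0389,0,-0.013,0,-0.0062,0,0.0445,0,-0.0147,0,-0.0069,0,0.05,0,-0.0163,0,-0.0076,0,0.0556,0,-0.0163,0,-0.0076,0,0.0556,0,-0.0163,0,-0.0076,0,0.0556,0,-0.0163,0,-0.0076,0,0.0556,0,-0.0163,0,-0.0076,0,0.0556,0,-0.0163,0,-0.0076,0,0.0556,0,-0.0163,0,-0.0076,0,0.0556,0]

```text
t: 19.45
tool_pos: [0.5553, -0.24, 0.2144]
tool_rot: [-2.926, -0.255, -0.95]
contact_force: [0.4, -0.1, -1.2]
opening: 0.0171
grip_force: 68.8
```

```bash
python3 s.py 38 36 33 28 22
```

```text
[ 0.55529994 -0.23998379  0.21442732] tilt 35.99357096653619 [ 0.35517056 -0.1445562  -1.23419748] 0.01711915751484034
38.0 [ 0.551 -0.241  0.214] [-0.0063 -0.0001 -0.0032 -0.0004  0.0223 -0.0005]
36.0 [ 0.555 -0.24   0.214] [ 0.0001 -0.0001 -0.     -0.0004  0.0001 -0.0005]
33.0 [ 0.562 -0.239  0.215] [ 0.0096 -0.0001  0.0052 -0.0004 -0.0333 -0.0005]
28.0 [ 0.572 -0.237  0.216] [ 0.0247 -0.0001  0.015  -0.0005 -0.0888 -0.0004]
22.0 [ 0.585 -0.235  0.215] [ 4.170e-02 -1.000e-04  2.840e-02 -5.000e-04 -1.555e-01 -4.000e-04]
orange 8 [389.  280.4]
orange 37 [380.8 285.5]
orange 39 [322.9 324.9]
orange 15 [336.5 323.8]
```

Run:
```python
import cv2,numpy as np
from h import *
t,_=ctrl.get_image("top")
im=cv2.imread("last.png")[240:380,280:420]
a=cv2.resize(im,(400,400),interpolation=cv2.INTER_CUBIC);b=cv2.resize(t[165:245,365:445],(400,400),interpolation=cv2.INTER_CUBIC)
cv2.imwrite("pics/s6.png",np.hstack([a,b]))
```

```text
(no output)
```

View pics/s6.png

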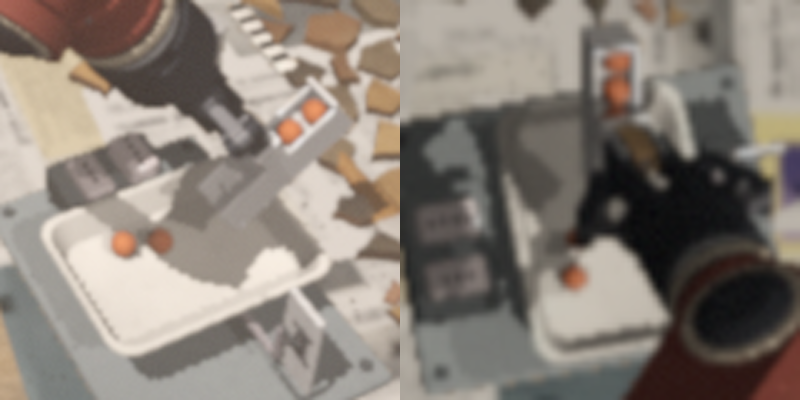

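Both views show two beads in the dish, at crop (124,243) and (158,240), and beads 4 and 5 in the scoop. Bead 3 is still hidden under the bridge, so I'll tip a little more.

Call:
apply_moves:
  rows: [-0.0016,0,-0.0008,0,0.0056,0,-0.0032,0,-0.0016,0,0.0112,0,-0.0032,0,-0.0016,0,0.0112,0,-0.0032,0,-0.0016,0,0.0112,0,-0.0032,0,-0.0016,0,0.0112,0,-0.0032,0,-0.0016,0,0.0112,0]

```text
t: 20.15
tool_pos: [0.5532, -0.2404, 0.2141]
tool_rot: [-2.916, -0.254, -0.976]
contact_force: [0.2, -1.4, -1.3]
opening: 0.0175
grip_force: 68.8
```

```bash
python3 s.py 38 39 40
```

```text
[ 0.55320157 -0.24041309  0.21411875] tilt 37.005043399039174 [ 0.24687518 -1.41659785 -1.29997001] 0.01751005543920658
38.0 [ 0.551 -0.241  0.214] [-0.0031 -0.0002 -0.0016 -0.0003  0.0111 -0.0005]
39.0 [ 0.549 -0.241  0.213] [-0.0063 -0.0002 -0.0032 -0.0003  0.0222 -0.0005]
40.0 [ 0.547 -0.241  0.213] [-0.0096 -0.0002 -0.0047 -0.0003  0.0333 -0.0005]
orange 7 [388.3 280.4]
orange 40 [380.2 285.2]
orange 39 [322.5 325.1]
orange 19 [336.1 323.9]
```

Call:
apply_moves:
  rows: [-0.0016,0,-0.0008,0,0.0056,0,-0.0031,0,-0.0016,0,0.0111,0,-0.0031,0,-0.0016,0,0.0111,0,-0.0031,0,-0.0016,0,0.0111,0,-0.0031,0,-0.0016,0,0.0111,0,-0.0031,0,-0.0016,0,0.0111,0]

```text
t: 20.8
tool_pos: [0.5512, -0.2408, 0.2138]
tool_rot: [-2.906, -0.253, -1.001]
contact_force: [0.2, -0.6, -1.6]
opening: 0.0173
grip_force: 69.0
```

```bash
python3 s.py 39 40
python3 - <<'E'
from h import *
im=cv2.imread("last.png")
g=cv2.cvtColor(im,cv2.COLOR_BGR2HSV)
m=(g[...,0]<16)&(g[...,1]>95)&(g[...,2]>60)
for a,c,r in blobs(m[280:375,290:400],(290,280),4): print(a,c.round(1))
# predicted bead pos in side view for commanded tilt, bead 4,5
for th in(30,34,38,42):
    R=Ro.from_euler("z",10,degrees=True)*Ro.from_euler("y",-th,degrees=True)
    TR=Ro.from_euler("z",10,degrees=True)*Ro.from_euler("y",-38,degrees=True)
    grip=np.array([.5736,-.2367,.092])+TR.apply([.057,0,.055])
    print(th,proj("side",grip+R.apply([[.021,0,.026-.075],[.043,0,.024-.075],[-.057,-.016,-.075],[.059,-.016,-.075]])).round(1).tolist())
E
```

```text
[ 0.55117933 -0.2407662   0.21377493] tilt 38.005507960557274 [ 0.23353663 -0.63761603 -1.64269542] 0.017286403709402414
39.0 [ 0.549 -0.241  0.213] [-0.0032 -0.0002 -0.0016 -0.0003  0.0111 -0.0005]
40.0 [ 0.547 -0.241  0.213] [-0.0065 -0.0002 -0.0032 -0.0003  0.0222 -0.0005]
orange 39 [379.9 284.9]
orange 29 [363.  301.3]
orange 33 [322.4 325.3]
orange 21 [336.2 324. ]
49 [380.  284.8]
8 [388.  280.4]
11 [398.6 296.9]
50 [362.4 301.4]
44 [335.6 324. ]
49 [322.7 325.1]
30 [[378.0, 288.9], [386.5, 282.6], [357.4, 323.5], [400.6, 288.1]]
34 [[379.0, 287.5], [387.3, 280.9], [360.0, 322.6], [402.0, 285.6]]
38 [[379.9, 286.1], [388.1, 279.1], [362.7, 321.5], [403.1, 283.0]]
42 [[380.8, 284.7], [388.7, 277.3], [365.3, 320.3], [404.1, 280.5]]
```

Bead 3 has appeared rolling toward the lip at (363,301), so I'll hold here.

Call:
apply_moves:
  rows: [0,0,0,0,0,0,0,0,0,0,0,0,0,0,0,0,0,0,0,0,0,0,0,0]

```text
t: 21.25
tool_pos: [0.5512, -0.2408, 0.2138]
tool_rot: [-2.906, -0.253, -1.001]
contact_force: [0.3, 0.0, -1.0]
opening: 0.0169
grip_force: 69.1
```

```bash
python3 s.py 38 35 30 22
```

```text
[ 0.55117783 -0.24075548  0.21377028] tilt 38.00483847077332 [ 0.29811841  0.02504931 -0.99251743] 0.016905031655688515
38.0 [ 0.551 -0.241  0.214] [-0.     -0.0002 -0.     -0.0003 -0.0001 -0.0005]
35.0 [ 0.557 -0.24   0.215] [ 0.0094 -0.0002  0.0052 -0.0003 -0.0334 -0.0005]
30.0 [ 0.568 -0.238  0.216] [ 0.0246 -0.0002  0.015  -0.0003 -0.0889 -0.0005]
22.0 [ 0.585 -0.235  0.215] [ 0.0468 -0.0002  0.0333 -0.0004 -0.1778 -0.0005]
orange 6 [388.2 280.3]
orange 39 [379.9 285. ]
orange 21 [336.  325.9]
orange 34 [322.5 327. ]
orange 36 [315.4 337.7]
```

Three beads are now in the dish, at (336,326), (322,327) and (315,338), with beads 4 and 5 still in the scoop. I'll hold, then level.

Call:
apply_moves:
  rows: [0,0,0,0,0,0,0,0,0,0,0,0,0,0,0,0,0,0,0.002,0,0.001,0,-0.007,0,0.005,0,0.003,0,-0.018,0,0.0094,0,0.0052,0,-0.0334,0,0.0145,0,0.0085,0,-0.052,0,0.0195,0,0.0117,0,-0.07,0,0.0246,0,0.015,0,-0.0889,0,0.0303,0,0.0195,0,-0.111,0,0.036,0,0.024,0,-0.1333,0,0.0415,0,0.0287,0,-0.1555,0,0.045,0,0.0318,0,-0.171,0,0.0468,0,0.0333,0,-0.1778,0,0.0468,0,0.0333,0,-0.1778,0]

```text
t: 22.8
tool_pos: [0.5854, -0.2347, 0.2153]
tool_rot: [-3.039, -0.266, -0.591]
contact_force: [0.0, 0.1, -0.3]
opening: 0.0171
grip_force: 69.1
```

```bash
python3 s.py 16 10 5 0
```

```text
[ 0.58538057 -0.2346781   0.21530707] tilt 21.99560919771199 [ 0.04894779  0.10115481 -0.29802712] 0.017063541899530344
16.0 [ 0.598 -0.232  0.213] [ 0.0182 -0.0001  0.0107 -0.0006 -0.0666 -0.0001]
10.0 [ 0.61  -0.23   0.216] [ 3.930e-02 -1.000e-04  1.420e-02 -6.000e-04 -1.333e-01 -1.000e-04]
5.0 [ 0.62  -0.229  0.218] [ 5.590e-02 -1.000e-04  1.850e-02 -6.000e-04 -1.888e-01 -1.000e-04]
0.0 [ 0.63  -0.227  0.218] [ 7.130e-02 -1.000e-04  2.400e-02 -6.000e-04 -2.444e-01 -1.000e-04]
orange 21 [394.  283.7]
orange 15 [386.1 288.9]
orange 31 [335.4 325.5]
orange 73 [318.5 328.2]
```

Call:
apply_moves:
  rows: [0.003,0,0.0018,0,-0.011,0,0.009,0,0.0053,0,-0.033,0,0.0182,0,0.0107,0,-0.0666,0,0.0252,0,0.0118,0,-0.089,0,0.0322,0,0.013,0,-0.111,0,0.0393,0,0.0142,0,-0.1333,0,0.0448,0,0.0156,0,-0.152,0,0.0504,0,0.017,0,-0.17,0,0.0559,0,0.0185,0,-0.1888,0,0.061,0,0.0203,0,-0.207,0,0.066,0,0.0222,0,-0.226,0,0.07,0,0.0235,0,-0.239,0,0.0713,0,0.024,-0.0006,-0.2444,0,0.0713,0,0.02,-0.0006,-0.2444,0,0.0713,0,0.012,-0.0006,-0.2444,0]

```text
t: 24.35
tool_pos: [0.6264, -0.2274, 0.2243]
tool_rot: [-3.129, -0.273, 0.001]
contact_force: [-0.7, 0.3, -1.8]
opening: 0.0172
grip_force: 69.1
```

```bash
python3 s.py
python3 - <<'E'
from h import *
R=Ro.from_euler("z",4,degrees=True)*Ro.from_euler("x",180,degrees=True)
print(delta(np.array([.567,.0173,.23]),R))
E
```

```text
[ 0.62640313 -0.22735188  0.22425192] tilt 0.06381953025115965 [-0.74338479  0.2713616  -1.75724959] 0.017201164001962248
orange 12 [395.8 288.1]
orange 31 [335.4 325.5]
orange 77 [318.4 328.3]
[-2.710e-02 -4.193e-01 -7.400e-03  3.000e-04 -3.000e-04  6.620e-02]
```

Moving back, part one, mirroring the outward path.

Call:
apply_moves:
  rows: [0,-0.004,0,0,0,0,-0.001,-0.012,0,0,0,0.002,-0.002,-0.024,-0.001,0,0,0.004,-0.003,-0.04,-0.001,0,0,0.007,-0.004,-0.06,-0.001,0,0,0.01,-0.006,-0.084,-0.002,0,0,0.014,-0.008,-0.112,-0.002,0,0,0.018,-0.009,-0.142,-0.003,0,0,0.023,-0.011,-0.173,-0.003,0,0,0.028,-0.013,-0.204,-0.004,0,0,0.032,-0.015,-0.235,-0.004,0,0,0.037,-0.017,-0.266,-0.005,0,0,0.042,-0.019,-0.297,-0.005,0,0,0.047,-0.021,-0.327,-0.006,0,0,0.052,-0.023,-0.353,-0.006,0,0,0.056,-0.025,-0.376,-0.007,0,0,0.06,-0.026,-0.396,-0.007,0,0,0.063,-0.027,-0.41,-0.007,0,0,0.065,-0.027,-0.417,-0.0074,0,0,0.0662,-0.027,-0.419,-0.0074,0,0,0.0662]

```text
t: 26.4
tool_pos: [0.5673, 0.0177, 0.2291]
tool_rot: [3.14, 0.11, 0.0]
contact_force: [0.4, 0.4, -0.9]
opening: 0.0172
grip_force: 69.1
```

Run:
```python
from h import *
o=ctrl.get_obs();print(o["tool_pos"],o["opening"])
R=Ro.from_euler("z",-1.8,degrees=True)*Ro.from_euler("x",180,degrees=True)
print(delta(np.array([.5101,.2382,.225]),R))
```

```text
[0.56729019 0.01766013 0.22911166] 0.017175026486137026
[-6.930e-02 -3.734e-01  6.800e-03  1.000e-04 -1.000e-04  6.480e-02]
```

Call:
apply_moves:
  rows: [-0.001,-0.004,0,0,0,0,-0.002,-0.012,0,0,0,0.002,-0.004,-0.024,0,0,0,0.004,-0.007,-0.04,0.001,0,0,0.007,-0.011,-0.06,0.001,0,0,0.01,-0.015,-0.083,0.002,0,0,0.014,-0.02,-0.109,0.002,0,0,0.019,-0.025,-0.136,0.002,0,0,0.024,-0.03,-0.164,0.003,0,0,0.028,-0.036,-0.192,0.003,0,0,0.033,-0.041,-0.22,0.004,0,0,0.038,-0.046,-0.248,0.005,0,0,0.043,-0.051,-0.275,0.005,0,0,0.048,-0.056,-0.3,0.006,0,0,0.052,-0.06,-0.322,0.006,0,0,0.056,-0.063,-0.341,0.006,0,0,0.059,-0.066,-0.356,0.006,0,0,0.062,-0.068,-0.367,0.007,0,0,0.064,-0.069,-0.3725,0.007,0,0,0.0648,-0.0693,-0.3734,0.0068,0,0,0.0648]

```text
t: 28.4
tool_pos: [0.51, 0.2381, 0.2249]
tool_rot: [3.141, -0.05, -0.0]
contact_force: [0.1, 0.7, -1.5]
opening: 0.017
grip_force: 69.1
```

Run:
```python
from h import *
o=ctrl.get_obs();print(o["tool_pos"],o["tool_rot"],o["opening"])
R=Ro.from_euler("z",-1.8,degrees=True)*Ro.from_euler("x",180,degrees=True)
print(delta(np.array([.5101,.2382,.149]),R))
im,d=ctrl.get_image("side");a=im[110:250,180:340];cv2.imwrite("pics/side7.png",cv2.resize(a,None,fx=4,fy=4,interpolation=cv2.INTER_CUBIC))
```

```text
[0.51004837 0.23811063 0.22487235] [ 3.14103139e+00 -4.95315006e-02 -1.52291268e-04] 0.016986521045850658
[ 1.000e-04 -2.000e-04  1.265e-01  1.000e-04  1.000e-04 -1.000e-04]
```

View pics/side7.png

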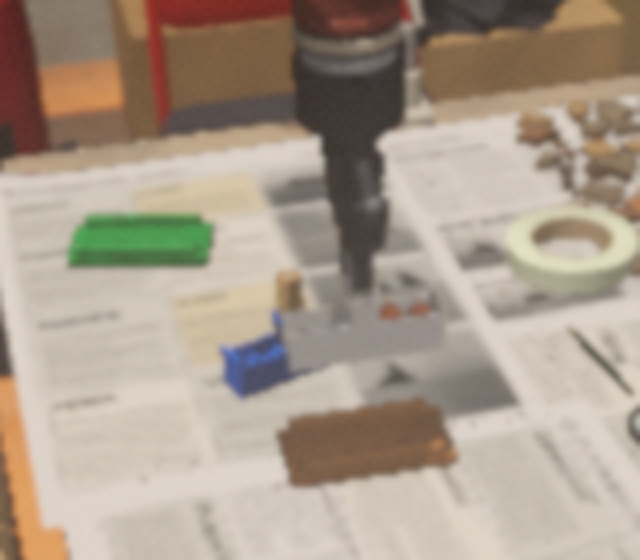

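The scoop is level above its empty rest, with two beads at its far end (crop 390 and 420, 310). I'll lower it gently.

Call:
apply_moves:
  rows: [0,0,0.003,0,0,0,0,0,0.009,0,0,0,0,0,0.018,0,0,0,0,0,0.03,0,0,0,0,0,0.043,0,0,0,0,0,0.056,0,0,0,0,0,0.069,0,0,0,0,0,0.082,0,0,0,0,0,0.094,0,0,0,0,0,0.105,0,0,0,0,0,0.114,0,0,0,0,0,0.121,0,0,0,0,0,0.125,0,0,0,0,0,0.1275,0,0,0,0,0,0.13,0,0,0,0,0,0.1325,0,0,0,0,0,0.134,0,0,0,0,0,0.134,0,0,0]

```text
t: 30.25
tool_pos: [0.5101, 0.2379, 0.1445]
tool_rot: [-3.141, 0.05, -0.0]
contact_force: [0.0, 0.9, -1.9]
opening: 0.0173
grip_force: 69.1
```

Call:
apply_moves:
  rows: [0,0,0.0005,0,0,0,0,0,0.001,0,0,0,0,0,0.0013,0,0,0,0,0,0.0013,0,0,0]

```text
t: 30.65
tool_pos: [0.5102, 0.238, 0.144]
tool_rot: [-3.141, 0.05, -0.0]
contact_force: [-0.5, -1.0, -0.2]
opening: 0.0168
grip_force: 69.1
```

Contact is being made. I'll release it and let it settle, then retreat.

Call:
apply_moves:
  rows: [0,0,0.0005,0,0,0,0,0,0.0005,0,0,0]
  grip_force: 20

```text
t: 30.85
tool_pos: [0.5102, 0.238, 0.144]
tool_rot: [3.141, -0.05, 0.0]
contact_force: [-2.2, 0.0, 2.1]
opening: 0.017
grip_force: 69.4
```

Call:
apply_moves:
  rows: [0,0,0,0,0,0,0,0,0,0,0,0,0,0,0,0,0,0,0,0,0,0,0,0,0,0,0,0,0,0,0,0,0,0,0,0,0,0,-0.02,0,0,0,0,0,-0.06,0,0,0,0,0,-0.12,0,0,0,0,0,-0.18,0,0,0,0,0,-0.24,0,0,0,0,0,-0.24,0,0,0]
  grip: 1

```text
t: 32.05
tool_pos: [0.5126, 0.2388, 0.2959]
tool_rot: [-3.137, 0.05, -0.02]
contact_force: [-0.4, 0.3, 0.1]
opening: 0.0855
grip_force: 0.0
```

Run:
```python
from h import *
o=ctrl.get_obs();print(o["tool_pos"],o["opening"],o["t"],o["contact_force"])
im,d=ctrl.get_image("side")
a=cv2.resize(im[150:230,220:320],(400,320),interpolation=cv2.INTER_CUBIC);b=cv2.resize(im[270:370,275:400],(400,320),interpolation=cv2.INTER_CUBIC)
cv2.imwrite("pics/end.png",np.hstack([a,b]))
```

```text
[0.51261983 0.23876049 0.29590382] 0.08548541320230076 32.05 [-0.37004921  0.25281788  0.11010046]
```

View pics/end.png

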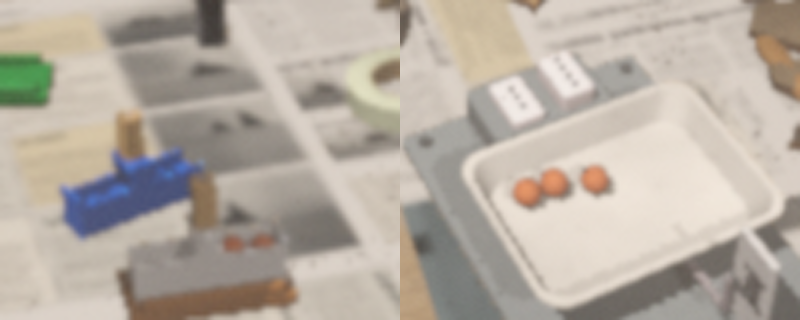

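The final picture shows the scoop seated on its rest with two beads at (233,243) and (262,240). Three beads are in the dish at (528,192), (554,183) and (595,180). The three-dot key is down, the four-dot key is up, and the gripper is clear.

```bash
python3 -c "
from station import ctrl
print(ctrl.finish_job())"
```

```text
the job is handed in; nothing more can be done
None
```

I handed the job in at about 32 s. The three-dot key is down and the four-dot key up, three beads are in the dish, and two are still in the scoop, which is back level on its rest and released; the hand-in call returned no verdict.

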